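# Fish the dropped collar out from between the drawer units

### The job

A lime-green collar has dropped into the narrow gap between the two blue drawer units. Take the bent rod with the orange grip off its stand and use its leg to draw the collar gently out of the open front of the gap until all of it lies flat on the metal plate in front of the units, then lay the rod back in the forks of its stand and let go. Do not touch the collar with the gripper, do not press the rod hard on the units, the plate or the collar (keep it below 30 N), and leave the other things on the bench alone.

Things in the scene. Friction and masses are not known exactly. Their poses are not given: they have to be found in the camera images.
- units: Two fixed blue drawer units (each 130 deep, 110 wide, tops 109 mm above the bench), 36 mm apart, on one plate. Origin: middle of the mouth (open front) of the gap between them, at bench height. x points straight into the gap, y across it to the left, z up. The gap is 36 mm wide, open above and in front, shut at the back 122 mm in. Drawer knobs stand out 8 mm in front.
- gap_mouth (a point): Middle of the mouth of the gap, on the top of the fixed aluminium plate, 4 mm above the bench; axes as units. The plate is the level floor of the gap and runs on in front of the units to x = -100 mm, over y -125 to 125 mm.
- collar_center (a point): Centre (half-way up) of the loose lime-green steel collar: a plain ring, 30 mm outside, bore 18 mm, 8 mm high, 25 g, z along the bore. It starts flat on the floor of the gap, centre 50 to 90 mm in from the mouth, too deep for fingers.
- rod_grip (a point): Centre of the orange grip (22 mm in x, 58 in y, 24 in z) of the loose bent rod, 0.3 kg. A 10 mm round bar runs along y through the grip from y = 75 to y = -80 mm, where it bends down (-z) into the leg (rod_leg tells of it). It starts lying in its stand, leg hanging at the -y end. Take the grip from above, closing along x.
- rod_leg (a point): Point on the leg's axis where it meets the bar, x 0, y -80 mm from the grip's centre. The leg is 10 mm thick down to 105 mm below here, then a thinner end, 8 mm across (it fits in the collar's bore). The end telescopes in a tight slide (holds 60 N): its tip is 150 to 200 mm below here, not measured, so find it by feel, e.g. by lowering it gently to the plate. Pressing twists the rod in the grasp.
- stand_seat (a point): Fixed point where the grip's centre belongs in the stand, 225 mm above the bench, mid-way between two V forks 100 mm apart (y = -50, 50 mm) that hold the bar either side of the grip. y: the bar's direction in the stand, z up. The prongs open upwards, 50 mm wide at the top, and reach 13 mm above the bar's axis. Base 100 by 140 mm, 12 mm thick.
Mind the look-alikes: they are no part of the job. What is shaped like the part that bears stand_seat but pink or turquoise is not meant.

How it is judged:
By the outcome, as a careful person would: the job done as asked, in the order asked, and still so for the second after the job is handed in, with the robot touching nothing.
It also fails if it takes over 64 s, if anything falls off the work surface, if the arm or the gripper's body presses on something with over 40 N, if the wrist force passes 120 N, or if a joint passes its speed limit or range.

### The arm

A 6-joint arm with a two-finger parallel gripper is mounted at the origin on the work surface. World frame = base frame: x ahead of the robot, y to its left, z up, the work surface at z = 0. Lengths are in mm, angles in rad, forces in N, time in s.
With the tool pointing down it reaches from about 375 to 900 mm from the base axis. Payload 3.1 kg.
Tool frame: the origin (TCP) lies midway between the tips of the shut fingers; the grasp point (between the pads) lies 19 mm behind it; z points along the fingers, y is the direction in which the jaws open and shut (so a half turn about z gives the same grasp; the last joint's range is limited). The gripper opens to 85 mm and grips with 20 to 120 N. Pads are 22 mm wide; open, the fingers measure 114 mm over their backs; the gripper's body (76 mm by 85 mm) begins 54 mm behind the grasp point. The pads swing forward as they close: fully open they stand 13 mm farther back than shut.
Start: joints at [-1.361, 0.527, 1.433, -0, 1.181, -0.178], TCP at [236.944, -578.32, 231.31] pointing down, gripper open.
Joint ranges: [-3.08, 3.08], [-0.75, 2.2], [0.22, 2.44], [-1.43, 4.57], [0, 2.65], [-2.85, 2.85]. Speed limits (rad/s): [2.79, 2.79, 3.14, 3.14, 3.14, 3.14].

### API

Orientations are given as a rotation vector (axis times angle).
In Python, from workcell import robot gives the robot as it stands. Calls block until the motion is done:
- robot.move_to(position, orientation): joint-space move of the TCP to a pose.
- robot.move_l(position, ori=None, vel=150, stop_force=None): straight line of the TCP; ori=None keeps the orientation; vel is the mean speed in mm/s. With stop_force (N) it stops when the force on the tool has changed by that much, and returns True; else False.
- robot.goto_joints(angles): joint-space move.
- robot.move_gripper(opening, grasp_force=None): finger opening in mm; grasp_force is the grip in N (None keeps the last); returns when the fingers have stopped.
- robot.hold(seconds).
- robot.ik(position, orientation): joint angles nearest the present ones, or None.
- robot.observe(): the state.
- robot.read_camera(name): name is "scene" or "top" or "wrist"; returns a dict with "frame" (384x512x3 uint8, red, green, blue), "z_map" (384x512 float32, mm along the optical axis (not along the pixel's ray), 0 where there is no reading), "vfov" (degrees; the focal length in pixels is half the picture's height over the tangent of half this angle, whatever the lens; pixels are square), "cx", "cy" (the principal point, pixels), "dist" ([k1, k2, p1, p2, k3] as OpenCV has them; the pictures are not rectified), "world_from_camera" (4x4, takes a point from camera to world coordinates); the wrist camera has in their place "tool_from_camera" (4x4, takes a point from camera to tool coordinates, whose origin is the TCP and whose axes are the flange's). Camera axes: x right, y up, looking along -z (the intrinsics and any distortion apply to the point x, -y, -z); pixel columns grow to the right and rows downward; lengths in mm; the calibration is good to about 2 mm. A picture is of the moment at which its call begins: read the wrist's pose just before it.
A pose or a line that the arm cannot do raises robot.MotionError and nothing moves.
- robot.close_job(): hands the job in, once; it reports no verdict.
The state is a dict: "time_s": time; "joint_pos": joint angles; "joint_vel": joint speeds; "joint_efforts": joint torques, N m; "tool_pos": TCP position; "eef_rot": TCP orientation; "wrist_force": force on the tool from outside, world axes, zero at the start; "ft_torque": the same for the moment, N m; "grip_width": finger opening in mm.
Only numpy, scipy, OpenCV 4.12 (cv2) and the standard library are available. Lean on these libraries where they do the work, as an engineer would, in place of code of your own. Each camera call takes 0.05 s, during which the arm holds its last target.

## Working session

There is one attempt and no reset: what is moved stays moved. The work goes in short steps, each a Python script; the robot and the scene stay as the last script left them, time stands still between calls to the robot, and variables do not carry over. Pictures are saved under pics/ and viewed, and the job is handed in when it is done.

```bash
mkdir -p pics; ls; python3 - <<'E'
from workcell import robot
import cv2,pickle
print(robot.observe())
for n in ["scene","top","wrist"]:
    c=robot.read_camera(n); pickle.dump(c,open(f"{n}0.pkl","wb"))
    cv2.imwrite(f"pics/{n}0.png",c["frame"][:,:,::-1])
    print(n,c["vfov"],c["cx"],c["cy"],c["dist"],c.get("world_from_camera",c.get("tool_from_camera")))
E
```

```text
pics
{'time_s': 0.0, 'joint_pos': array([-1.36048124e+00,  5.28461839e-01,  1.43389876e+00,  4.11634177e-05,
        1.18143159e+00, -1.78508334e-01]), 'joint_vel': array([ 0.00170537,  0.00024904, -0.00056781, -0.00180368, -0.00128038,
        0.00054772]), 'joint_efforts': array([ 5.47393993e-04, -4.42347836e+01, -1.78028637e+01, -2.53345561e-04,
        8.48165917e-03, -2.72438336e-05]), 'tool_pos': array([ 236.81750986, -577.61700611,  230.33742638]), 'eef_rot': array([-3.08025606e+00, -6.06473162e-01, -4.83732201e-06]), 'wrist_force': array([0.68262752, 0.39225829, 0.35878462]), 'ft_torque': array([-0.03491007,  0.03939821,  0.07309674]), 'grip_width': 85.31177693070799}
scene 56.34604894752452 255.11728740371967 194.98811665175103 [-0.06360483  0.          0.          0.          0.        ] [[ 4.29016831e-01 -7.36285740e-01  5.23285646e-01  9.06618180e+02]
 [ 9.03282834e-01  3.46504394e-01 -2.53011517e-01 -5.65789164e+01]
 [ 4.96799628e-03  5.81221140e-01  8.13730487e-01  8.38612188e+02]
 [ 0.00000000e+00  0.00000000e+00  0.00000000e+00  1.00000000e+00]]
top 42.29697393340694 249.88320109432885 192.04963740023584 [0.06149787 0.         0.         0.         0.        ] [[ 1.90535490e-02  9.90992670e-01 -1.32553729e-01  2.99960866e+02]
 [-9.99800991e-01  1.81012186e-02 -8.38589906e-03  1.37705807e+02]
 [-5.91098046e-03  1.32687131e-01  9.91140346e-01  1.25089890e+03]
 [ 0.00000000e+00  0.00000000e+00  0.00000000e+00  1.00000000e+00]]
wrist 71.26601927312913 251.41772619608926 189.72694794608802 [-0.01222563  0.          0.          0.          0.        ] [[ 7.07874052e-04  9.52421250e-01  3.04783959e-01  7.91866935e+01]
 [ 9.99999151e-01 -3.40880273e-04 -1.25732285e-03 -1.45246614e+00]
 [-1.09360616e-03  3.04784591e-01 -9.52420683e-01 -1.43297783e+02]
 [ 0.00000000e+00  0.00000000e+00  0.00000000e+00  1.00000000e+00]]
```

View pics/scene0.png

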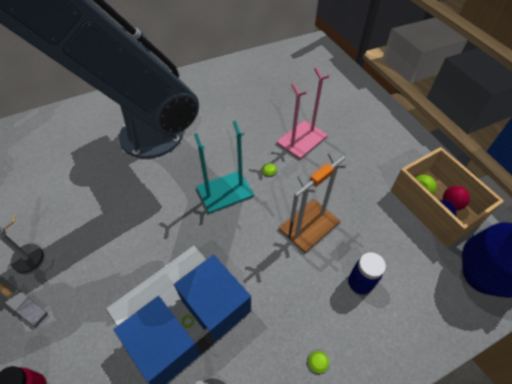

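View pics/top0.png

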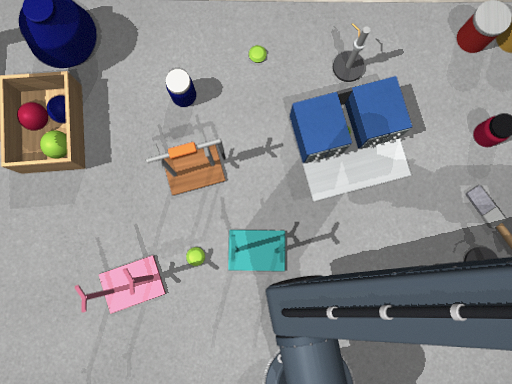

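View pics/wrist0.png

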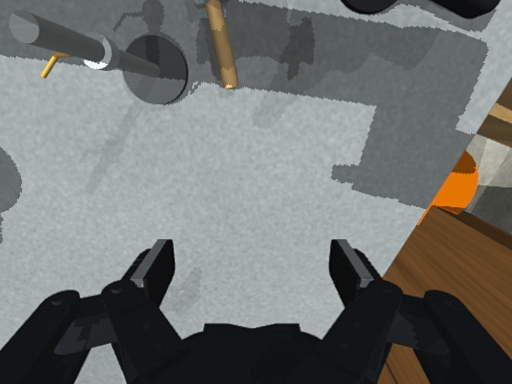

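```bash
cat > h.py <<'E'
import numpy as np,cv2,pickle
from scipy.spatial.transform import Rotation as R
def K(c):
    f=c["frame"].shape[0]/2/np.tan(np.radians(c["vfov"])/2)
    return np.array([[f,0,c["cx"]],[0,f,c["cy"]],[0,0,1.]])
def rays(c,uv,T=None):
    T=c.get("world_from_camera") if T is None else T
    p=cv2.undistortPoints(np.array(uv,float).reshape(-1,1,2),K(c),np.array(c["dist"],float)).reshape(-1,2)
    d=np.c_[p[:,0],-p[:,1],-np.ones(len(p))]
    return np.array(T[:3,3]),d@np.array(T)[:3,:3].T   # unit optical depth
def onplane(c,uv,z,T=None):
    o,d=rays(c,uv,T); return o+d*((z-o[2])/d[:,2])[:,None]
def cloud(c,T=None):
    h,w=c["z_map"].shape
    v,u=np.mgrid[:h,:w]
    o,d=rays(c,np.c_[u.ravel(),v.ravel()],T)
    return (o+d*c["z_map"].reshape(-1,1)).reshape(h,w,3)
def hsv(c): return cv2.cvtColor(c["frame"],cv2.COLOR_RGB2HSV)
def load(n): return pickle.load(open(n,"rb"))
def wristT(c,obs):
    A=np.eye(4);A[:3,:3]=R.from_rotvec(obs["eef_rot"]).as_matrix();A[:3,3]=obs["tool_pos"]
    return A@np.array(c["tool_from_camera"])
def proj(c,P,T=None):
    T=np.array(c.get("world_from_camera") if T is None else T)
    q=(np.atleast_2d(P)-T[:3,3])@T[:3,:3]
    q=q*[1,-1,-1]
    return cv2.projectPoints(q.reshape(-1,1,3),np.zeros(3),np.zeros(3),K(c),np.array(c["dist"],float))[0].reshape(-1,2)
E
python3 - <<'E'
from h import *
for n,(x,y,w,h) in {"scene":(90,130,270,250),"top":(130,60,300,150)}.items():
    c=load(n+"0.pkl"); cv2.imwrite(f"pics/{n}0c.png",cv2.resize(c["frame"][y:y+h,x:x+w,::-1],None,fx=2.4,fy=2.4,interpolation=cv2.INTER_CUBIC))
    P=cloud(c);H=hsv(c);z=c["z_map"]>0
    print(n,"valid",z.mean())
    def st(name,m):
        m=m&z; q=P[m]; 
        if len(q): print(name,m.sum(),np.median(q,0).round(1),q.min(0).round(),q.max(0).round())
    h_,s,v=H[...,0],H[...,1],H[...,2]
    st("orange",(h_>6)&(h_<16)&(s>200)&(v>150))
    st("blue top",(h_>100)&(h_<120)&(s>150)&(abs(P[...,2]-109)<6))
    st("lime in gap",(h_>30)&(h_<48)&(s>120)&(P[...,2]<40))
    m=(h_>30)&(h_<48)&(s>120)
    nn,l,stt,ce=cv2.connectedComponentsWithStats(m.astype(np.uint8))
    for i in range(1,nn):
        if stt[i,4]>4: print(stt[i],ce[i].round(1),np.median(P[(l==i)],0).round(1))
E
```

```text
scene valid 0.9959462483723959
orange 150 [525.8 289.  233.4] [510. 263. 229.] [538. 315. 236.]
blue top 6845 [ 650.  -107.2  108.8] [ 547. -226.  103.] [904. 595. 115.]
lime in gap 592 [820.4 138.1  12.8] [ 275. -104.   -3.] [853. 715.  20.]
[262 163  15  13 143] [269.1 169.3] [308.5 277.4  12.9]
[415 174  22  20 250] [427.3 182.2] [576.5 628.3  73.1]
[182 315  12  13  66] [187.4 320.9] [629.  -90.9  11.5]
[308 351  21  23 367] [318.2 361.7] [832.1 133.1  13.6]
top valid 0.9959665934244791
blue top 5075 [641.9 -70.6 109.2] [ 543. -227.  103.] [888. 670. 115.]
lime in gap 506 [323.3 261.8  13.8] [ 282. -104.   -5.] [851. 682.  38.]
[249  46  17  17 232] [257.1  53.7] [828.  136.5  14. ]
[348 127   3   6  10] [348.9 129.7] [ 628.4 -100.9   13.6]
[ 40 130  27  28 619] [ 53.6 144. ] [565.3 622.4  69.9]
[187 247  18  19 265] [195.3 256.1] [303.5 280.   13.9]
```

```bash
ls pics
```

```text
scene0.png
scene0c.png
top0.png
top0c.png
wrist0.png
```

View pics/scene0c.png

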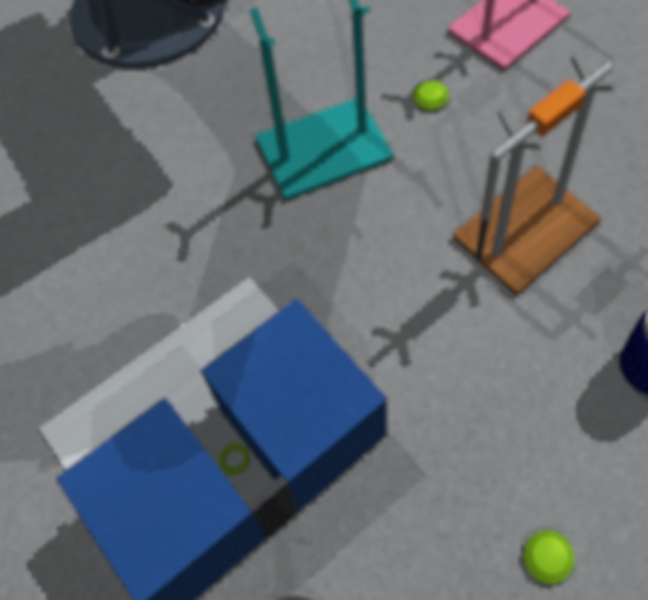

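View pics/top0c.png

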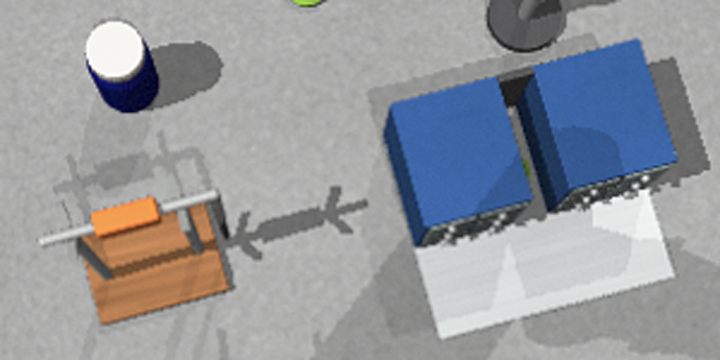

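```bash
python3 - <<'E'
from h import *
for n in ["scene","top"]:
    c=load(n+"0.pkl");P=cloud(c);H=hsv(c);h_,s,v=H[...,0],H[...,1],H[...,2]
    m=((h_>100)&(h_<120)&(s>150)&(abs(P[...,2]-109)<4)&(abs(P[...,1]+90)<200)).astype(np.uint8)
    m=cv2.morphologyEx(m,cv2.MORPH_OPEN,np.ones((3,3)))
    cs,_=cv2.findContours(m,cv2.RETR_EXTERNAL,cv2.CHAIN_APPROX_NONE)
    for k in cs:
        if len(k)<60: continue
        w=onplane(c,k.reshape(-1,2),109)[:,:2].astype(np.float32)
        r=cv2.minAreaRect(w); print(n,"unit",np.round(r[0],1),np.round(r[1],1),round(r[2],2)); print(cv2.boxPoints(r).round(1).tolist())
    m=((h_>30)&(h_<48)&(s>90)); 
    k=np.argwhere(m)[:,::-1]; w=onplane(c,k,10); g=w[(abs(w[:,0]-629)<40)&(abs(w[:,1]+92)<40)]
    w12=onplane(c,k,12);g2=w12[(abs(w12[:,0]-629)<40)&(abs(w12[:,1]+92)<40)][:,:2].astype(np.float32)
    print("collar",len(g),g.mean(0),cv2.minEnclosingCircle(g2), cv2.fitEllipse(g2))
    # orange
    m=(h_>5)&(h_<18)&(s>190)&(abs(P[...,2]-230)<15)
    q=P[m&(P[...,2]>233)]; print("orange top",len(q)); 
    if len(q): print(cv2.minAreaRect(q[:,:2].astype(np.float32)),np.median(q,0))
    # bar
    m=(P[...,2]>215)&(P[...,2]<240)&(s<60)&(abs(P[...,0]-525)<80)&(abs(P[...,1]-290)<110)
    q=P[m]; print("bar",len(q),q.mean(0) if len(q) else "",q.min(0),q.max(0))
    # plate bright
    m=((v>150)&(s<40)&(abs(P[...,2]-4)<8)&(abs(P[...,1]+100)<180)&(P[...,0]>380)&(P[...,0]<640))
    m=cv2.morphologyEx(m.astype(np.uint8),cv2.MORPH_OPEN,np.ones((3,3)))
    nn,l,stt,ce=cv2.connectedComponentsWithStats(m)
    i=1+np.argmax(stt[1:,4]); k=np.argwhere(l==i)[:,::-1]
    r=cv2.minAreaRect(onplane(c,k,4)[:,:2].astype(np.float32)); print("plate",r,cv2.boxPoints(r).round(1).tolist())
E
```

```text
scene unit [ 662.1 -158.3] [128.3 107.6] 15.84
[[585.7000122070312, -124.0999984741211], [615.0999755859375, -227.60000610351562], [738.5, -192.5], [709.0999755859375, -89.0999984741211]]
scene unit [622.8 -19.6] [128.6 109. ] 15.9
[[546.0999755859375, 15.199999809265137], [575.9000244140625, -89.5999984741211], [699.5999755859375, -54.400001525878906], [669.7000122070312, 50.5]]
collar 83 [627.23468629 -90.54898661  10.        ] ((627.6784057617188, -91.16096496582031), 14.613661766052246) ((627.883544921875, -90.9332504272461), (24.02314567565918, 25.23112678527832), 75.87492370605469)
orange top 105
((525.08251953125, 289.2673645019531), (18.237369537353516, 51.7630500793457), 17.399276733398438) [525.66208197 287.26327655 233.96562822]
bar 355 [525.1405925  282.52993481 226.88729036] [481.42503314 210.2038003  215.03471049] [562.56746731 364.64380686 238.00571526]
plate ((526.033447265625, -121.58485412597656), (94.22000122070312, 256.2789611816406), 16.686786651611328) [[444.1000061035156, -12.399999618530273], [517.7000122070312, -257.8999938964844], [608.0, -230.8000030517578]
[... 476 characters left out ...]
37890625, -101.4217529296875), 8.188777923583984) ((630.6421508789062, -101.5526351928711), (4.154428005218506, 16.342044830322266), 103.51470184326172)
orange top 2
((526.6781005859375, 266.97314453125), (17.732492446899414, 0.0), 168.73109436035156) [526.67811014 266.97314938 234.10476117]
bar 422 [525.13515169 287.38135952 228.05159787] [481.3895521  210.0981749  215.56475542] [563.5008064  366.1456638  239.53099194]
plate ((495.8576965332031, -133.73995971679688), (234.26669311523438, 294.1004333496094), 1.2325880527496338) [[375.6000061035156, 10.800000190734863], [381.8999938964844, -283.29998779296875], [616.0999755859375, -278.20001220703125], [609.7999877929688, 15.800000190734863]]
```

```bash
cat >> h.py <<'E'
def down(a):  # tool z down, tool x at world angle a (rad)
    x=np.array([np.cos(a),np.sin(a),0]);z=np.array([0,0,-1.]);y=np.cross(z,x)
    return R.from_matrix(np.c_[x,y,z]).as_rotvec()
E
python3 - <<'E'
from h import *
from workcell import robot
c=load("top0.pkl");P=cloud(c)
for (x0,x1,y0,y1) in [(540,760,-240,60),(740,900,-240,60),(440,600,180,380),(440,640,20,180),(250,560,-640,-160)]:
    m=(P[...,0]>x0)&(P[...,0]<x1)&(P[...,1]>y0)&(P[...,1]<y1)&(c["z_map"]>0);print(x0,y0,P[m][:,2].max() if m.any() else None)
a=np.radians(15.8)
u=np.array([np.cos(a),np.sin(a)])
p=np.array([627,-90])+60*u-10*u
print(robot.ik([*p,300],down(a)))
robot.move_to([*p,300],down(a))
def snap(n):
    o=robot.observe();c=robot.read_camera("wrist");c["T"]=wristT(c,o);pickle.dump(c,open(n+".pkl","wb"));cv2.imwrite(f"pics/{n}.png",c["frame"][:,:,::-1]);print(o["time_s"],o["tool_pos"])
snap("w1")
print(robot.ik([526,289,330],down(a+np.pi/2)))
robot.move_to([526,289,330],down(a+np.pi/2))
snap("w2")
E
```

```text
540 -240 116.11365847603315
740 -240 219.18067352205912
440 180 240.92000135444187
440 20 115.98562730828803
250 -640 656.4195332502322
[-0.27677733  0.54421881  1.20157032  0.          1.39580352  1.01825697]
2.5333 [674.89615518 -77.61752576 299.82807286]
[ 3.16384846e-01  3.98963628e-01  1.37093736e+00 -4.44089210e-16
  1.37169166e+00  4.06228244e-02]
4.05 [526.69426148 288.2280682  329.93399802]
```

View pics/w1.png

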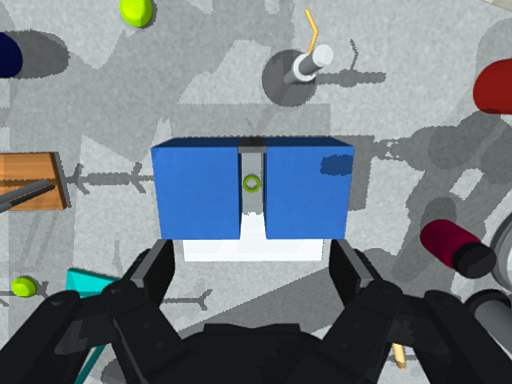

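View pics/w2.png

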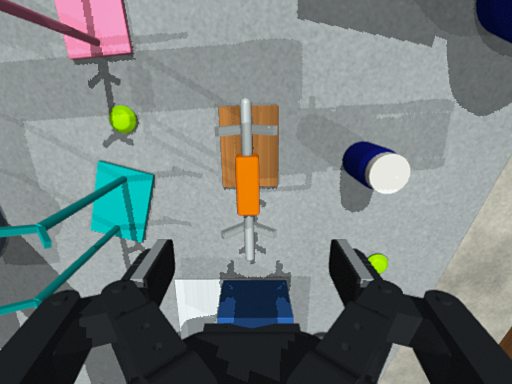

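```bash
python3 - <<'E'
from h import *
c=load("w1.pkl");T=c["T"];P=cloud(c,T);H=hsv(c);h_,s,v=H[...,0],H[...,1],H[...,2]
m=((h_>30)&(h_<48)&(s>90)); m[:160]=0;m[210:]=0;m[:,:230]=0;m[:,275:]=0
k=np.argwhere(m)[:,::-1].astype(np.float32); print(len(k),cv2.minEnclosingCircle(k))
w=onplane(c,k,12,T)[:,:2].astype(np.float32);print("collar",w.mean(0),cv2.minEnclosingCircle(w))
m=((h_>100)&(h_<120)&(s>150)&(abs(P[...,2]-109)<6)).astype(np.uint8);m[250:]=0
cs,_=cv2.findContours(m,cv2.RETR_EXTERNAL,cv2.CHAIN_APPROX_NONE)
for k in cs:
    if len(k)<100: continue
    w=onplane(c,k.reshape(-1,2),109,T)[:,:2].astype(np.float32);r=cv2.minAreaRect(w);print(r);print(cv2.boxPoints(r).round(1).tolist())
    print("z",np.median(P[m>0][:,2]))
c=load("w2.pkl");T=c["T"];P=cloud(c,T);H=hsv(c);h_,s,v=H[...,0],H[...,1],H[...,2]
m=(h_>5)&(h_<20)&(s>220)&(P[...,2]>220);k=np.argwhere(m)[:,::-1]
w=onplane(c,k,237,T)[:,:2].astype(np.float32);print("grip",len(k),cv2.minAreaRect(w),w.mean(0),np.median(P[m][:,2]))
m=(s<60)&(P[...,2]>216)&(P[...,2]<240)&(abs(P[...,0]-525)<60)
q=P[m];print(len(q)); w=onplane(c,np.argwhere(m)[:,::-1],229,T)[:,:2].astype(np.float32);w=w[abs((w[:,0]-526)+ .27*(w[:,1]-289))<9]
l=cv2.fitLine(w,cv2.DIST_HUBER,0,.01,.01).ravel();print("bar",len(w),l,np.degrees(np.arctan2(l[1],l[0]))); t=(w-l[2:])@l[:2]; print(l[2:]+l[:2]*t.min(),l[2:]+l[:2]*t.max())
print(l[2:]+l[:2]*((289-l[3])/l[1]))
# same for other cams
for n in ["scene","top"]:
    c=load(n+"0.pkl");P=cloud(c);H=hsv(c);s=H[...,1]
    m=(s<70)&(P[...,2]>217)&(P[...,2]<236)&(abs((P[...,0]-526)+.27*(P[...,1]-289))<9)&(abs(P[...,1]-289)<110)
    w=P[m][:,:2].astype(np.float32);l=cv2.fitLine(w,cv2.DIST_HUBER,0,.01,.01).ravel();t=(w-l[2:])@l[:2];print(n,len(w),np.degrees(np.arctan2(l[1],l[0])),l[2:]+l[:2]*t.min(),l[2:]+l[:2]*t.max(),l[2:]+l[:2]*((289-l[3])/l[1]))
    # leg points
    a=np.radians(16.);ey=np.array([-np.sin(a),np.cos(a)]);lg=np.array([526,289])-80*ey
    m=(np.hypot(P[...,0]-lg[0],P[...,1]-lg[1])<15)&(P[...,2]>15)
    q=P[m];print("leg",lg,len(q),np.percentile(q[:,2],[0,2,10,90]) if len(q) else "")
E
```

```text
153 ((251.30882263183594, 183.7794189453125), 8.610787391662598)
collar [627.64105 -89.6158 ] ((627.7833862304688, -89.78266143798828), 14.868219375610352)
((621.5830078125, -17.518531799316406), (129.38502502441406, 109.51892852783203), 16.203630447387695)
[[544.2000122070312, 17.0], [574.7000122070312, -88.19999694824219], [699.0, -52.099998474121094], [668.4000244140625, 53.099998474121094]]
z 109.49841234797938
((661.7250366210938, -156.46690368652344), (129.156494140625, 109.29409790039062), 15.793658256530762)
[[584.7000122070312, -121.5], [614.5, -226.60000610351562], [738.7000122070312, -191.5], [709.0, -86.30000305175781]]
z 109.49841234797938
grip 1315 ((521.3693237304688, 295.2510681152344), (20.67117691040039, 57.81950759887695), 16.17985725402832) [521.57007 295.95358] 235.20743131619957
1996
bar 1181 [ 2.8760967e-01 -9.5774770e-01  5.2024005e+02  3.0194897e+02] -73.285095
[500.0299  369.24933] [546.47034 214.6015 ]
[524.1286 289.    ]
scene 195 -73.336075 [502.96912 364.98035] [549.17834 210.60373] [525.71216 289.     ]
leg [548.05098847 212.09906432] 201 [ 40.38818325  43.36596335  69.24177733 225.9026844 ]
top 275 -73.69033 [501.04987 366.12454] [546.3058  211.45813] [523.61676 289.     ]
leg [548.05098847 212.09906432] 108 [ 37.81412193  49.094273    80.93947982 228.25009459]
```

```bash
python3 - <<'E'
from h import *
from workcell import robot
o0=down(np.radians(106.6))
p=[522.6,294.3]
robot.move_to([*p,262],o0)
robot.move_l([*p,205],vel=100)
o=robot.observe();print(o["time_s"],o["tool_pos"],o["wrist_force"])
robot.move_gripper(15,100)
o=robot.observe();print(o["time_s"],o["tool_pos"],o["wrist_force"],o["ft_torque"],o["grip_width"])
for n in ["scene","wrist"]:
    c=robot.read_camera(n);cv2.imwrite(f"pics/g_{n}.png",c["frame"][:,:,::-1])
E
```

```text
5.1917 [523.41281419 294.52621436 205.96545341] [ 0.12335385 -0.03825018  0.12352764]
5.8 [521.08025972 293.90131379 205.75134928] [-4.66482839 -1.6478231   5.94492004] [-0.12082716  0.71754942 -0.02561708] 20.425102616140997
```

```bash
python3 - <<'E'
import cv2,numpy as np
a=cv2.imread("pics/g_scene.png")[100:260,220:400];b=cv2.imread("pics/g_wrist.png")
a=cv2.resize(a,None,fx=2.4,fy=2.4);h=384
cv2.imwrite("pics/g_both.png",np.hstack([a[:288],cv2.resize(b,(368,288))]))
E
```

```text
(no output)
```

View pics/g_both.png

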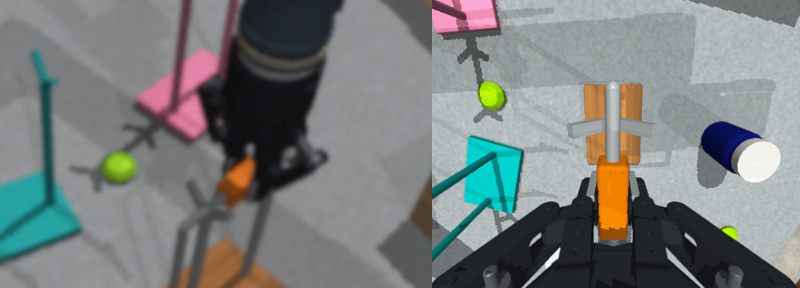

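```bash
python3 - <<'E'
from h import *
from workcell import robot
o0=down(np.radians(106.6))
robot.move_l([521.5,294,235],o0,vel=80)
o=robot.observe();print(o["time_s"],o["tool_pos"],o["wrist_force"],o["ft_torque"],o["grip_width"])
robot.move_l([521.5,294,320],vel=150)
a=np.radians(16.0);ux=np.array([np.cos(a),np.sin(a)]);uy=np.array([-np.sin(a),np.cos(a)])
M=np.array([579.2,-105.])
g=M-50*ux+80*uy
robot.move_to([*g,320],down(a+np.pi/2))
robot.hold(.3)
o=robot.observe();print(o["time_s"],o["tool_pos"],o["wrist_force"],o["ft_torque"],o["grip_width"])
c=robot.read_camera("wrist");c["T"]=wristT(c,o);pickle.dump(c,open("w3.pkl","wb"));cv2.imwrite("pics/w3.png",c["frame"][:,:,::-1])
for n in ["scene","top"]:
    c=robot.read_camera(n);pickle.dump(c,open(n+"3.pkl","wb"));cv2.imwrite(f"pics/{n}3.png",c["frame"][:,:,::-1])
E
```

```text
6.425 [521.44469736 293.98183774 234.8923613 ] [-1.28779174 -0.18143668 -2.5703492 ] [ 0.04165715  0.0037061  -0.0001371 ] 20.786216110161817
8.7083 [509.25699033 -41.06962813 319.9794991 ] [-0.16795688  0.28714434 -2.97978221] [ 0.07217023  0.03236022 -0.00263551] 20.565008092375013
```

View pics/w3.png

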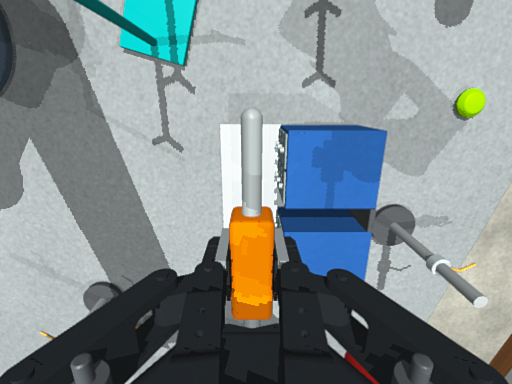

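View pics/scene3.png

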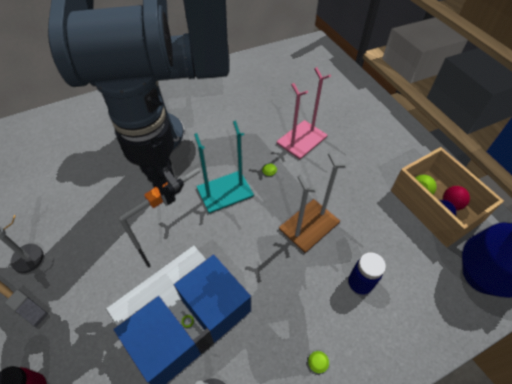

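```bash
python3 - <<'E'
from h import *
c=load("scene3.pkl");cv2.imwrite("pics/s3c.png",cv2.resize(c["frame"][160:340,100:260,::-1],None,fx=3.3,fy=3.3,interpolation=cv2.INTER_CUBIC))
c=load("top3.pkl");cv2.imwrite("pics/t3c.png",cv2.resize(c["frame"][60:230,260:460,::-1],None,fx=3.3,fy=3.3,interpolation=cv2.INTER_CUBIC))
E
```

```text
(no output)
```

View pics/s3c.png

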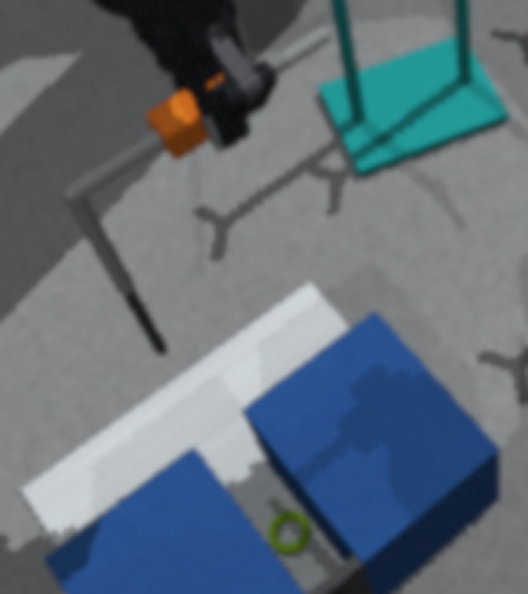

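View pics/t3c.png

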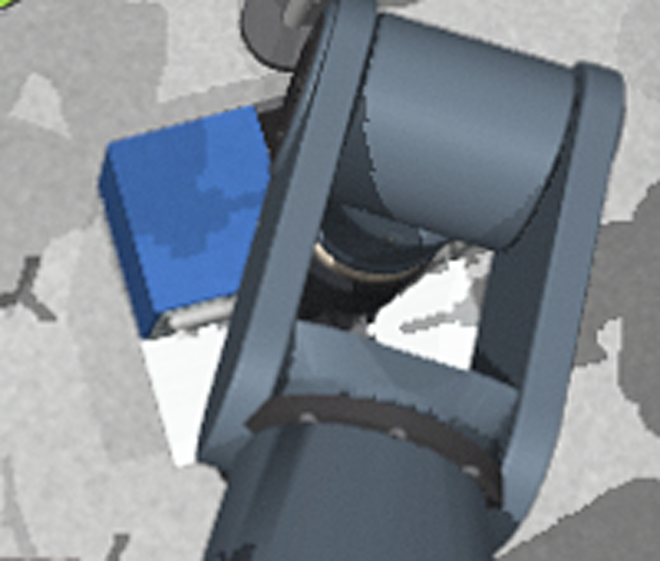

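```bash
python3 - <<'E'
from h import *
c=load("scene3.pkl");P=cloud(c)
for u,v in [(123,219),(127,226),(132,235),(137,245),(141,252),(145,259),(148,264),(149,266)]: print(u,v,P[v,u].round(1))
a=np.radians(16.0);uy=np.array([-np.sin(a),np.cos(a)])
tcp=np.array([509.26,-41.07]);leg=tcp-80*uy
print("leg exp",leg)
zs=np.arange(120,345,10.);print(np.c_[zs,proj(c,np.c_[np.tile(leg,(len(zs),1)),zs])].round(1).tolist())
o,d=rays(c,[[149.1,266.7]])
for z in range(140,190,5): print(z,(o+d[0]*(z-o[2])/d[0][2]).round(1))
E
```

```text
123 219 [ 536.  -118.8  338.2]
127 226 [ 536.1 -118.7  315.6]
132 235 [ 537.6 -118.5  286.8]
137 245 [ 538.1 -119.4  250.6]
141 252 [ 536.4 -119.6  219.1]
145 259 [ 537.5 -119.4  190.1]
148 264 [ 535.9 -119.4  163.6]
149 266 [ 536.1 -119.6  154.4]
leg exp [ 531.31098847 -117.97093568]
[[120.0, 152.9, 270.5], [130.0, 151.8, 268.6], [140.0, 150.7, 266.6], [150.0, 149.6, 264.6], [160.0, 148.5, 262.6], [170.0, 147.3, 260.5], [180.0, 146.1, 258.4], [190.0, 144.9, 256.2], [200.0, 143.6, 253.9], [210.0, 142.3, 251.6], [220.0, 141.0, 249.3], [230.0, 139.7, 246.9], [240.0, 138.3, 244.4], [250.0, 136.9, 241.9], [260.0, 135.5, 239.3], [270.0, 134.0, 236.7], [280.0, 132.5, 233.9], [290.0, 130.9, 231.1], [300.0, 129.3, 228.3], [310.0, 127.7, 225.3], [320.0, 126.0, 222.3], [330.0, 124.3, 219.2], [340.0, 122.5, 216.0]]
140 [ 530.  -121.2  140. ]
145 [ 532.7 -120.7  145. ]
150 [ 535.4 -120.3  150. ]
155 [ 538.1 -119.8  155. ]
160 [ 540.8 -119.3  160. ]
165 [ 543.5 -118.9  165. ]
170 [ 546.2 -118.4  170. ]
175 [ 548.8 -118.   175. ]
180 [ 551.5 -117.5  180. ]
185 [ 554.2 -117.   185. ]
```

```bash
python3 - <<'E'
from h import *
from workcell import robot
o=robot.observe();p=o["tool_pos"][:2]
a=np.radians(16.0);ux=np.array([np.cos(a),np.sin(a)]);uy=np.array([-np.sin(a),np.cos(a)])
g=np.array([579.2,-105.])-50*ux+80*uy
robot.move_l([*g,188],vel=120)
robot.hold(.2)
o=robot.observe();print(o["time_s"],o["tool_pos"],o["wrist_force"],o["ft_torque"])
r=robot.move_l([*g,160],vel=10,stop_force=3)
o=robot.observe();print(r,o["time_s"],o["tool_pos"],o["wrist_force"],o["ft_torque"])
z=o["tool_pos"][2]
robot.move_l([*g,z+4],vel=30)
robot.hold(.1)
o=robot.observe();print(o["time_s"],o["tool_pos"],o["wrist_force"],o["ft_torque"],z)
c=robot.read_camera("scene");pickle.dump(c,open("scene4.pkl","wb"));cv2.imwrite("pics/s4c.png",cv2.resize(c["frame"][160:340,100:260,::-1],None,fx=3.3,fy=3.3,interpolation=cv2.INTER_CUBIC))
E
```

```text
10.3083 [509.45931594 -41.98486003 188.63056432] [ 0.13864705  0.96058568 -2.86710168] [0.00728576 0.03507803 0.02075161]
True 11.9167 [508.90315463 -41.40743392 171.78267278] [-0.12822284  1.38381361  4.37787915] [ 0.06824141 -0.12862863  0.00038932]
12.3417 [508.57680194 -41.83307972 175.28193869] [-0.46475328 -0.54581305 -2.8634269 ] [ 0.02964337  0.03512529 -0.01735358] 171.78267278100193
```

View pics/s4c.png

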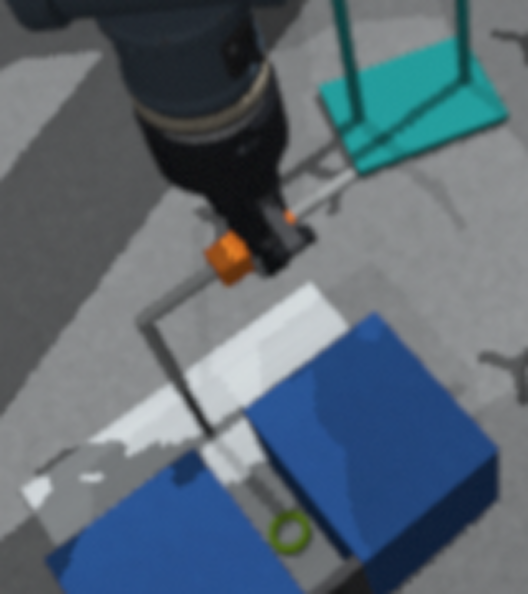

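```bash
python3 - <<'E'
from h import *
from workcell import robot
c=load("scene4.pkl");print("tip scene",onplane(c,[[162.7,291]],7.5))
a=np.radians(16.0);ux=np.array([np.cos(a),np.sin(a)]);uy=np.array([-np.sin(a),np.cos(a)])
g0=np.array([579.2,-105.])-50*ux+80*uy
robot.move_l([*g0,190],vel=60)
d=np.array([95.7,28.5])
g=np.array([509.0,-41.3])+d
print("in units", (g-80*uy-np.array([579.2,-105]))@np.c_[ux,uy])
r=robot.move_l([*g,190],vel=60,stop_force=6)
robot.hold(.2)
o=robot.observe();print(r,o["time_s"],o["tool_pos"],g,o["wrist_force"],o["ft_torque"])
c=robot.read_camera("scene");pickle.dump(c,open("scene5.pkl","wb"));cv2.imwrite("pics/s5c.png",cv2.resize(c["frame"][220:350,120:260,::-1],None,fx=4,fy=4,interpolation=cv2.INTER_CUBIC))
E
```

```text
tip scene [[ 533.93124384 -121.21428587    7.5       ]]
in units [49.92593745  1.59957579]
False 14.7917 [604.55943082 -12.86525194 190.03993514] [604.7 -12.8] [ 0.24544558 -0.46934042 -3.31748645] [ 0.03782376  0.02404129 -0.00668266]
```

View pics/s5c.png

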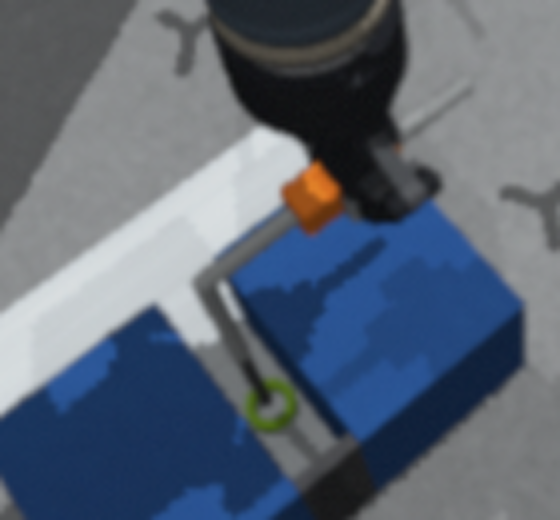

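```bash
python3 - <<'E'
from h import *
c=load("scene5.pkl")
print(onplane(c,[[186.4,319.6]],22), onplane(c,[[187.5,321.2]],10))
H=hsv(c);m=(H[...,0]>30)&(H[...,0]<48)&(H[...,1]>90);m[:300]=0;m[340:]=0;m[:,:170]=0;m[:,210:]=0
k=np.argwhere(m)[:,::-1];print(len(k),cv2.minEnclosingCircle(onplane(c,k,12)[:,:2].astype(np.float32)))
P=cloud(c)
for v in range(296,320,2):
    r=[(u,P[v,u].round(0).tolist()) for u in range(174,192) if P[v,u,2]>25 and P[v,u,2]<108 and c["frame"][v,u].max()<110 and H[v,u,1]<90]
    print(v,r[:4])
E
```

```text
[[627.85540683 -91.54179896  22.        ]] [[628.27955868 -90.99139305  10.        ]]
76 ((628.2645263671875, -91.08940887451172), 14.534469604492188)
296 [(180, [593.0, -85.0, 79.0])]
298 [(181, [592.0, -85.0, 64.0])]
300 [(181, [583.0, -87.0, 32.0])]
302 [(183, [593.0, -84.0, 41.0])]
304 [(184, [594.0, -84.0, 30.0])]
306 [(186, [604.0, -81.0, 39.0])]
308 []
310 [(179, [629.0, -95.0, 101.0]), (180, [631.0, -94.0, 101.0]), (181, [630.0, -92.0, 99.0]), (182, [631.0, -90.0, 96.0])]
312 [(180, [630.0, -96.0, 90.0]), (181, [631.0, -94.0, 90.0]), (182, [630.0, -92.0, 85.0]), (183, [630.0, -90.0, 81.0])]
314 [(181, [630.0, -96.0, 76.0]), (182, [631.0, -94.0, 75.0]), (183, [631.0, -92.0, 73.0]), (184, [630.0, -90.0, 68.0])]
316 [(174, [640.0, -108.0, 108.0]), (182, [629.0, -96.0, 60.0]), (183, [631.0, -94.0, 61.0]), (184, [631.0, -92.0, 58.0])]
318 [(185, [632.0, -92.0, 47.0]), (186, [630.0, -90.0, 41.0]), (187, [628.0, -89.0, 32.0])]
```

```bash
python3 - <<'E'
from h import *
from workcell import robot
g=np.array([605.6,-12.1])
robot.move_l([*g,190],vel=20)
r=robot.move_l([*g,174.3],vel=12,stop_force=3)
robot.hold(.15)
o=robot.observe();print(r,o["time_s"],o["tool_pos"],o["wrist_force"],o["ft_torque"])
c=robot.read_camera("scene");pickle.dump(c,open("scene6.pkl","wb"));cv2.imwrite("pics/s6c.png",cv2.resize(c["frame"][250:350,140:260,::-1],None,fx=5,fy=5,interpolation=cv2.INTER_CUBIC))
E
```

```text
False 16.7 [605.66555693 -12.12192643 174.40086484] [ 0.26969675 -0.05482226 -3.22038257] [ 0.05483157 -0.00624155 -0.03249632]
```

View pics/s6c.png

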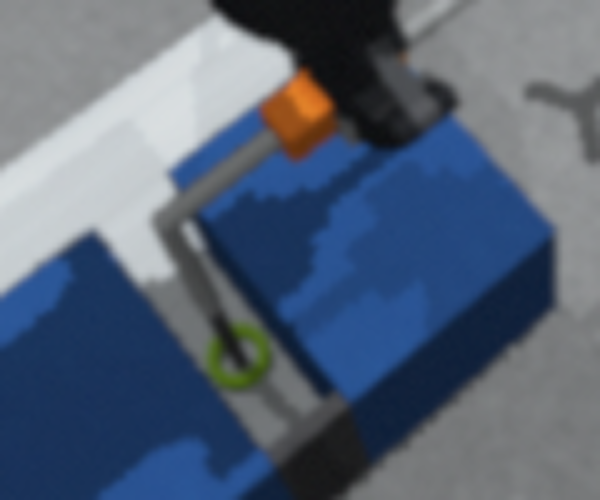

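```bash
python3 - <<'E'
from h import *
from workcell import robot
a=np.radians(16.0);ux=np.array([np.cos(a),np.sin(a)]);uy=np.array([-np.sin(a),np.cos(a)])
g=np.array([605.6,-12.1])-108*ux-1.3*uy
r=robot.move_l([*g,174.3],vel=30,stop_force=6)
robot.hold(.2)
o=robot.observe();print(r,o["time_s"],o["tool_pos"],g,o["wrist_force"],o["ft_torque"])
c=robot.read_camera("scene");pickle.dump(c,open("scene7.pkl","wb"));cv2.imwrite("pics/s7c.png",cv2.resize(c["frame"][200:350,100:260,::-1],None,fx=4,fy=4,interpolation=cv2.INTER_CUBIC))
E
```

```text
False 20.7 [502.18982619 -43.14130503 174.30256976] [502.1420654  -43.11847463] [-0.22284615 -0.91241508 -3.23799453] [ 0.04747276 -0.03806977  0.02968108]
```

View pics/s7c.png

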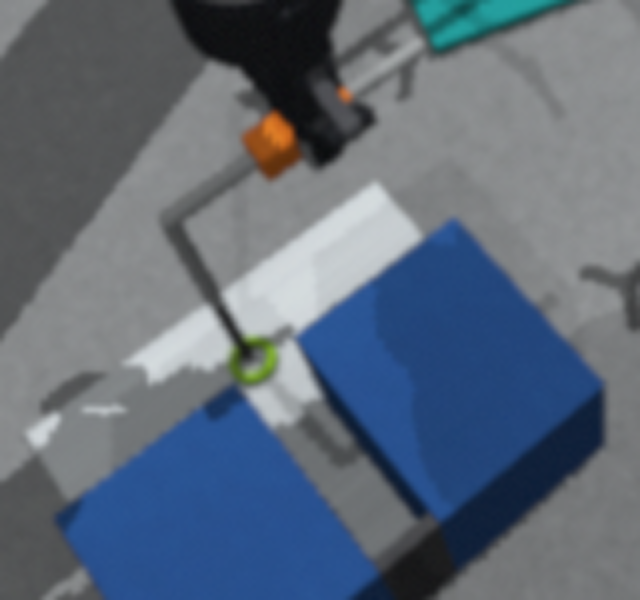

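```bash
python3 - <<'E'
from h import *
from workcell import robot
a=np.radians(16.0);ux=np.array([np.cos(a),np.sin(a)])
g=np.array([502.1,-43.1])+4.5*ux
robot.move_l([*g,174.3],vel=20)
robot.move_l([*g,200],vel=40)
robot.move_l([*g,325],vel=150)
c=robot.read_camera("scene");H=hsv(c);m=(H[...,0]>30)&(H[...,0]<48)&(H[...,1]>90);m[:280]=0;m[310:]=0;m[:,:140]=0;m[:,190:]=0
k=np.argwhere(m)[:,::-1];q=cv2.minEnclosingCircle(onplane(c,k,12)[:,:2].astype(np.float32));print(q)
P=cloud(c)[m];print(np.median(P,0),np.percentile(P[:,2],[5,95]))
uy=np.array([-ux[1],ux[0]]);print("units frame",(np.array(q[0])-[580.3,-106])@np.c_[ux,uy])
cv2.imwrite("pics/s8c.png",cv2.resize(c["frame"][160:350,90:290,::-1],None,fx=3.5,fy=3.5,interpolation=cv2.INTER_CUBIC)[:600])
# to above stand
robot.move_to([521.3,294,325],down(np.radians(106.6)))
robot.hold(.2)
o=robot.observe();print(o["time_s"],o["tool_pos"],o["wrist_force"],o["ft_torque"],o["grip_width"])
for n in ["scene","wrist","top"]:
    c=robot.read_camera(n);c["T"]=wristT(c,o) if n=="wrist" else c["world_from_camera"];pickle.dump(c,open(n+"9.pkl","wb"));cv2.imwrite(f"pics/{n}9.png",c["frame"][:,:,::-1])
E
```

```text
((532.4405517578125, -119.65371704101562), 14.413249015808105)
[ 531.91683246 -119.77588426   11.17624965] [ 7.08282655 14.16863662]
units frame [-49.76892885   0.06705657]
24.4167 [521.86642037 292.62452966 325.0949588 ] [-0.52103255  0.21203324 -4.73972899] [ 0.06251601 -0.00676504 -0.01921186] 20.690047487401575
```

View pics/s8c.png

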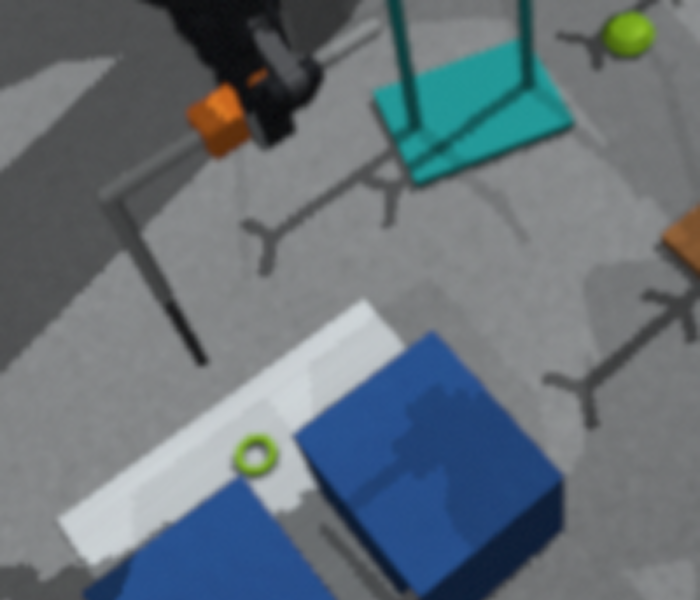

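View pics/scene9.png

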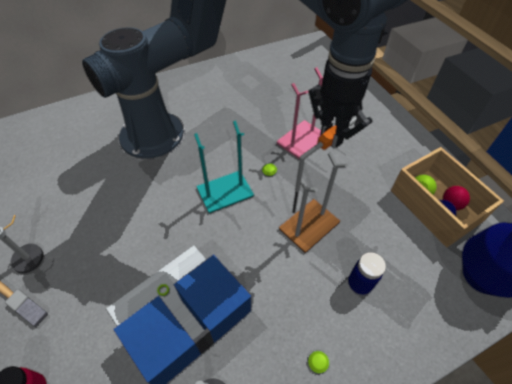

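View pics/wrist9.png

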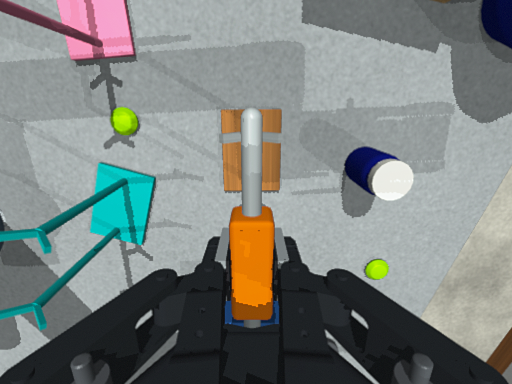

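```bash
python3 - <<'E'
from h import *
from workcell import robot
p=[521.3,294.0]
robot.move_l([*p,228],vel=100)
robot.hold(.2)
o=robot.observe();print(o["time_s"],o["tool_pos"],o["wrist_force"],o["ft_torque"])
r=robot.move_l([*p,204],vel=12,stop_force=4)
o=robot.observe();print(r,o["time_s"],o["tool_pos"],o["wrist_force"],o["ft_torque"])
for n in ["scene","wrist"]:
    c=robot.read_camera(n);cv2.imwrite(f"pics/{n}10.png",c["frame"][:,:,::-1])
a=cv2.imread("pics/scene10.png")[100:260,220:400];b=cv2.imread("pics/wrist10.png")
cv2.imwrite("pics/both10.png",np.hstack([cv2.resize(a,(432,384)),cv2.resize(b,(368,276+108))]))
E
```

```text
25.8833 [521.67379704 294.12676275 228.73233514] [ 0.43659589  0.20911355 -3.37977283] [0.06563874 0.05399367 0.00850404]
True 27.525 [520.95494226 293.91289227 205.6900938 ] [-0.48027886  0.30839383  4.53977186] [0.0031587  0.08444292 0.09201056]
```

View pics/both10.png

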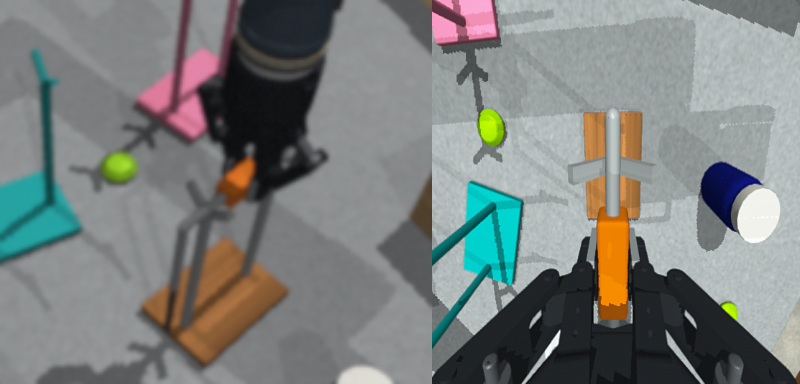

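Contact is at the original seat height (205.7), and both views match the view taken at the pick-up. Releasing.

```bash
python3 - <<'E'
from h import *
from workcell import robot
robot.move_gripper(85)
robot.hold(.2)
o=robot.observe();print(o["time_s"],o["tool_pos"],o["wrist_force"],o["grip_width"])
p=[521.3,294.0]
robot.move_l([*p,245],vel=60)
robot.move_l([*p,330],vel=150)
robot.hold(.3)
o=robot.observe();print(o["time_s"],o["tool_pos"],o["wrist_force"],o["grip_width"])
for n in ["scene","wrist","top"]:
    c=robot.read_camera(n);c["T"]=wristT(c,o) if n=="wrist" else c["world_from_camera"];cv2.imwrite(f"pics/{n}11.png",c["frame"][:,:,::-1])
    P=cloud(c,c["T"]);H=hsv(c);h_,s=H[...,0],H[...,1]
    m=(s<70)&(P[...,2]>217)&(P[...,2]<236)&(abs((P[...,0]-526)+.27*(P[...,1]-289))<12)&(abs(P[...,1]-289)<110)
    w=P[m].astype(np.float32)
    if len(w)>50:
        l=cv2.fitLine(w,cv2.DIST_HUBER,0,.01,.01).ravel();t=(w-l[3:])@l[:3];print(n,len(w),l[3:]+l[:3]*t.min(),l[3:]+l[:3]*t.max())
    m=(h_>30)&(h_<48)&(s>90)&(abs(P[...,0]-532)<25)&(abs(P[...,1]+119)<25)
    if m.sum()>10: print("collar",n,m.sum(),np.median(P[m],0))
a=cv2.imread("pics/scene11.png")[100:260,220:400];b=cv2.imread("pics/wrist11.png")
cv2.imwrite("pics/both11.png",np.hstack([cv2.resize(a,(432,384)),cv2.resize(b,(368,276+108))]))
E
```

```text
28.4667 [519.77763296 293.53163236 204.11551686] [-0.5662428   0.25118904 -0.21877141] 84.96229047009365
30.3167 [520.96927228 293.88421533 329.02716397] [ 0.89217732 -0.67932726  0.13177824] 84.93019120289563
scene 217 [548.33044 210.56705 226.01506] [502.8769  364.15875 225.23296]
collar scene 75 [ 531.84834232 -120.18212859   10.72273759]
wrist 1289 [546.7541  212.7197  227.13982] [500.1746  368.83508 227.15178]
collar wrist 29 [ 522.14950772 -109.26537607   11.60017036]
top 150 [544.75116 211.26598 226.6602 ] [518.8457  347.37778 226.31659]
collar top 65 [ 531.80993031 -120.76675607   11.42509426]
```

View pics/both11.png

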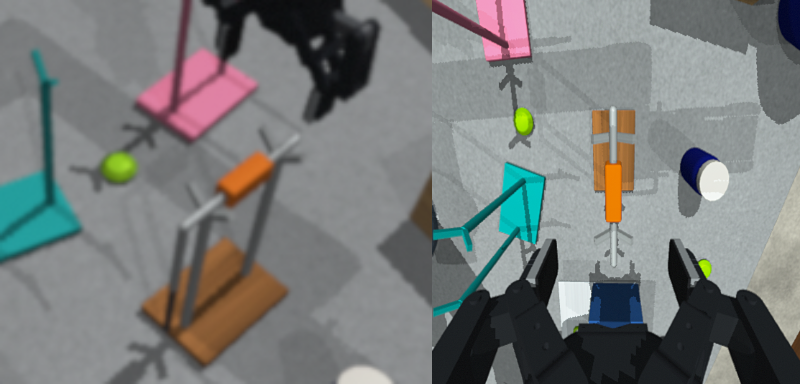

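View pics/scene11.png

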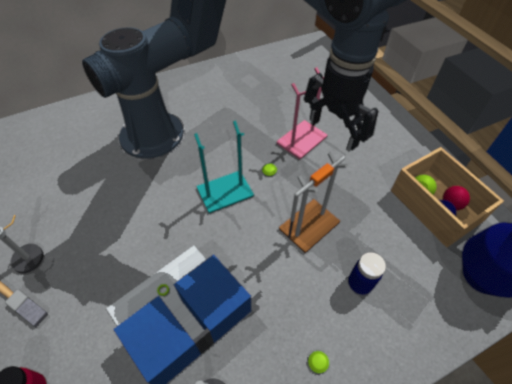

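Everything is in place: the rod is level in its forks with the same end points as before, the collar lies on the plate (pixel 163,290), and the gripper is clear.

```bash
python3 -c "
from workcell import robot
print(robot.close_job(), robot.observe()['time_s'])"
```

```text
the job is handed in; nothing more can be done
the job is handed in; nothing more can be done
```

The collar is out of the gap and lying flat on the plate, and the rod is back in its own stand. I handed the job in at about 30 s of the 64 s allowed.

- **What I did:** I gripped the rod and lowered its tip gently onto the plate to find its length; it touched at TCP z ≈ 172 mm. I then set the tip in the collar's bore without contact and drew the collar straight out. Finally I lowered the rod into its forks until I felt contact, at the same height as at pick-up, and let go.
- **Collar:** The scene camera puts its centre 50 mm in front of the mouth, central, with its top about 11 mm above the bench. The top camera agrees to within about 1 mm. The wrist camera saw only a corner of the collar, so its different reading there means nothing.
- **Rod:** The scene and wrist cameras show it level, with its bar ends within about 2 mm of where they started. The top camera saw only part of the bar.
- **Forces:** The wrist force changed by about 7 N when feeling the plate, and about 8 N when seating the rod. The pull was set to stop at a 6 N change, and that limit was not reached.
- **Other things:** The other objects on the bench look undisturbed in the last pictures, and the gripper was open and clear of everything.

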